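# Arm the laser under its sprung guard and start it

### The job

Start the laser from its arming box, the one with the mushroom button. Lift the sprung guard cover by its lip and, holding it up, flip the toggle beneath it over to the hinge side, then let the cover drop shut; after that press the mushroom button all the way down and let it come up again. Force nothing, do not press the button before the toggle is on and the cover shut, and leave the pump box (the one with the round knob), the two loose vials and the key set as they are.

Things in the scene. Friction and masses are not known exactly. Their poses are not given: they have to be found in the camera images.
- laser_box: Fixed grey box 110 (x) x 160 (y) x 56 mm, flat top, with a black mushroom button on its left half and a flip guard over a toggle on its right half. Origin: centre of its underside; x points away from the robot (front faces -x), y to its left, z up. Yaw within 0.25 rad of the robot's frame. May have swapped places with the pump box.
- pump_box: Fixed grey box of the same size and axes, with the same guard and toggle on its right half but a round knob (31 mm wide, 21 mm high) on its left half instead of the button. Leave it alone.
- laser_cover (a joint): Laser guard cover: 0 shut, opens to 1.7 rad, sprung shut (1.3 N at the lip, 3 N wide open). Hinge along box x, 88 mm above bench, 25 mm left (+y) of the toggle's pivot. Curled lip on the right, 44 mm long; its rounded 4 mm edge is 46 mm right of the pivot, underside 90 mm above bench. Open below the lip; side walls 50 mm apart, 31 mm high, 15 mm near the lip. Base plate 2 mm.
- laser_toggle (a joint): Laser toggle, steel bat lever 25 mm long, 9 mm thick, under the cover: 0 = off, leaning 0.4 rad right (box -y); 0.8 = on, leaning 0.4 rad left (hinge side). Snaps over its centre, about 4 N at the tip. Pivot 61 mm above bench, box x = 0, box y anywhere from -33 to -17 mm: the guard is screwed on through slots; cover and toggle shift together and must be found by touch or sight.
- start_button (a joint): Press of the mushroom button, m: 0 up, 0.006 fully down, sprung (2 N to start, 4.4 N fully down). Head 36 mm across, top centre 89 mm above bench, at box x = -2 mm, y = +53 mm of the laser box.
- pump_cover (a joint): Guard cover of the pump box, 0 = shut (leave shut).
- pump_toggle (a joint): Toggle of the pump box, 0 = off (leave off).
- knob_mark (a point): Outer end of the pointer on the pump box's knob, 12.5 mm off its axis; the knob may point anywhere at the start and must not be turned.
- vial_dark: Loose glass vial with a black cap, 27 mm across, 58 mm tall, standing near the bench's front edge, left of the boxes; origin centre of its underside.
- vial_pale: Loose glass vial with a white cap, 27 mm across, 58 mm tall, standing behind the boxes; origin centre of its underside.
- key_set: Loose black folding hex key set, 98 x 18 x 24 mm, lying behind the boxes; origin centre of its underside.

How it is judged:
By the outcome, as a careful person would: the job done as asked, in the order asked, and still so for the second after the job is handed in, with the robot touching nothing.
It also fails if it takes over 51 s, if anything falls off the work surface, if the arm or the gripper's body presses on something with over 40 N, if the wrist force passes 120 N, or if a joint passes its speed limit or range.

### The arm

A 7-joint arm with a two-finger parallel gripper is mounted at the origin on a cart in front of the work surface, level with it; the furniture and walls round the work are solid. World frame = base frame: x ahead of the robot, y to its left, z up, the work surface at z = 0. Lengths are in m, angles in rad, forces in N, time in s.
With the tool pointing down it reaches from about 0.4 to 0.85 m from the base axis. Payload 4.5 kg.
Tool frame: the origin (TCP) lies at the very end of the fingers, on their centre line; the grasp point (between the pads) lies 19 mm behind it (r.grip_depth is the z of the grasp point in the tool frame, in m); z points along the fingers, y is the line along which they close (so a half turn about z gives the same grasp; the last joint's range is limited). The gripper opens to 88 mm and grips with 3 to 60 N. Pads are 18 mm wide; open, the fingers measure 123 mm over their backs; the gripper's body (75 mm by 187 mm) begins 45 mm behind the grasp point.
Start: joints at [1.349, 0.689, -0.195, 1.565, 0.157, 0.902, -0.215], TCP at [0.158, -0.605, 0.239] pointing down, gripper open.
Joint ranges: [-3.01, 3.01], [-0.46, 2.08], [-1.47, 1.51], [0.13, 2.56], [-1, 4.14], [0.04, 2.09], [-2.66, 2.66]. Speed limits (rad/s): [2.57, 2.57, 3.14, 3.14, 3.14, 3.14, 3.14].

### API

Orientations are given as a unit quaternion [x, y, z, w].
In Python, from plant import r, camrig, probe_bus, job gives the robot as it stands (r), with the cameras (camrig), the readings (probe_bus) and the job (job).
- The arm moves only by the tool steer_hand, called after "Call:" as name(argument=value, ...) on one line, values as JSON. Schema: {"type":"object","properties":{"segments":{"type":"array","items":{"type":"array","items":{"type":"array","items":{"type":"number"},"minItems":7,"maxItems":7},"minItems":1,"maxItems":10},"minItems":1,"maxItems":1},"grip_force":{"type":"number"},"only":{"type":"string"},"quiet":{"type":"boolean"},"lines":{"type":"string"}},"required":["segments"],"additionalProperties":false}. segments is a list that holds a single list of rows (three levels of brackets), with 1 to 10 rows, each of 7 numbers: the opening from 0.0 (shut) to 1.0 (fully open), then dx, dy, dz in parts of the range, where 1.0 means 600 mm, then a rotation vector rx, ry, rz in fractions of the full range, 1 being pi rad; each row is the pose to reach, as a shift and turn from the pose commanded when the call began, along the tool's axes at that moment; what a row does not reach only later rows make up. A row lasts 1/10 s, in which the tool goes at most 0.05 m and 0.15 rad, less where a joint would pass 70% of its speed; a pose out of reach is approached as far as the arm can. The fingers move at their own pace and stop on an object; grip_force is the grip in N (left out, the last holds). Time passes only in rows, so rows that do not move let the fingers close. The tool returns the time, the measured TCP pose, the force, the opening and the grip force at its end. only (a regular expression) keeps the lines of the reply that match it, lines (a string "A,B") keeps lines A to B, and quiet returns only ok. A shift or turn number past 1, either way, is cut back to 1. Input that does not fit is refused with a message, and nothing moves.
- probe_bus.get_state(): the state, without advancing time (a new reading comes with each control period).
- camrig.snapshot(name): name is "scene" or "top"; returns the picture (400x640x3 uint8, red, green, blue); there is no depth.
- camrig.camera_params(name): a dict with "fx", "fy", "cx", "cy" (pixels), "k1" (the pictures are not rectified: a ray, as slopes to the right and down, at radius r is drawn at 1 + k1 r^2 times it, then the intrinsics apply), "rvec" (rotation vector, rad) and "tvec" (3), from world to camera coordinates, as OpenCV has them. Camera axes: x right, y down, z forward; pixel columns grow to the right and rows downward; lengths in m; the calibration is good to about 2 mm. A picture is of the moment at which its call begins. camera_params takes no time and is no camera call.
- job.finish_job(): hands the job in; it is judged then, once.
The state is a dict: "clock": time; "q": joint angles; "qd": joint speeds; "joint_torque": joint torques, N m; "tool_pos": TCP position; "eef_rot": TCP orientation; "contact_force": force on the tool from outside, world axes, zero at the start; "moment": the same for the moment, N m; "opening": opening from 0.0 (shut) to 1.0 (fully open); "finger_force": force on a finger pad.
Only numpy, scipy, OpenCV 4.12 (cv2) and the standard library are available. Lean on these libraries where they do the work, as an engineer would, in place of code of your own. Each camera call takes 0.05 s, during which the arm holds its last target. There are 200 camera calls.

## Working session

There is one attempt and no reset: what is moved stays moved. The work goes in short steps, Python scripts to look and compute and a tool call to move; the robot and the scene stay as the last step left them, time stands still between calls to the robot, and variables do not carry over. Pictures are saved under pics/ and viewed, at most 10 in all, crops included, and the job is handed in when it is done.

```bash
ls; mkdir -p pics
```

Run:
```python
from plant import r, camrig, probe_bus, job
import cv2
for n in("scene","top"):
    cv2.imwrite(f"pics/{n}0.png",camrig.snapshot(n)[:,:,::-1]); print(n,camrig.camera_params(n))
s=probe_bus.get_state();print(s)
```

```text
pics
plant.py
scene {'fx': 389.17370996377167, 'fy': 389.17370996377167, 'cx': 325.45190496889734, 'cy': 204.94742288866803, 'k1': -0.05793100224947253, 'rvec': array([ 0.8000536 , -2.50979207,  1.16775308]), 'tvec': array([0.34773339, 0.36148808, 0.56803808])}
top {'fx': 467.7409905124851, 'fy': 467.7409905124851, 'cx': 320.73652554442, 'cy': 201.34017277480447, 'k1': -0.050289230931542236, 'rvec': array([ 2.18150653, -2.22059362,  0.06472402]), 'tvec': array([-0.16605379,  0.57360505,  1.1227766 ])}
{'clock': 0.1, 'q': array([ 1.34878977,  0.68987654, -0.19450221,  1.56621963,  0.15732769,
        0.90250885, -0.21510408]), 'qd': array([-0.00059012, -0.00391498, -0.00052575, -0.00229659, -0.00137976,
       -0.00029291,  0.00068633]), 'joint_torque': array([-3.51135932e-03, -5.28499782e+01, -1.27171140e+00, -1.53838009e+01,
       -5.26316219e-02,  1.94940585e-03,  4.03895729e-05]), 'tool_pos': array([ 0.15794128, -0.6041383 ,  0.23800993]), 'eef_rot': array([ 9.91826532e-01,  1.27591044e-01, -1.79259441e-04, -7.90073441e-04]), 'contact_force': array([ 0.81901574, -0.53234842,  0.74958716]), 'moment': array([ 0.012452  ,  0.02328628, -0.0170057 ]), 'finger_force': 0.0, 'opening': 1.0025072686539818}
```

View pics/scene0.png

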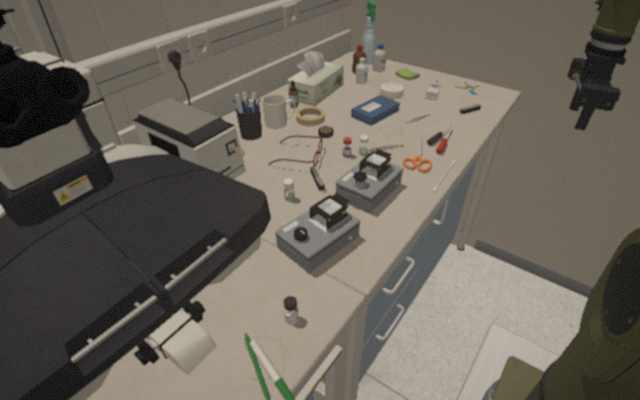

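View pics/top0.png

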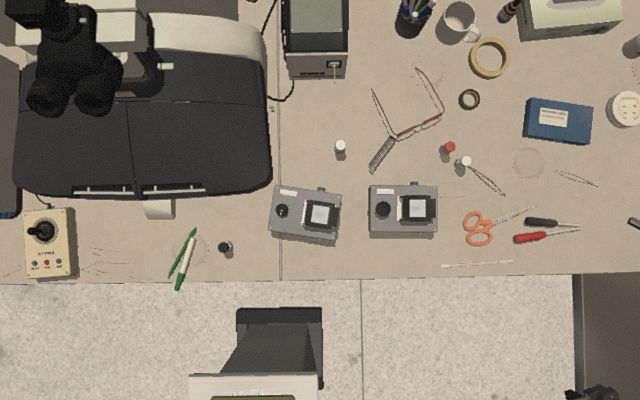

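The scene view shows boxes at (318,235) and (370,180). The top view has them at (305,213) and (403,208), each with a guard on its right and a dark disc on its left. I'll enlarge both to tell the button from the knob.

Run:
```python
import cv2,numpy as np
t=cv2.imread("pics/top0.png");s=cv2.imread("pics/scene0.png")
a=cv2.resize(t[175:250,260:445],(800,324),interpolation=cv2.INTER_CUBIC)
b=cv2.resize(s[145:270,270:410],(308,275),interpolation=cv2.INTER_CUBIC)
b=cv2.resize(s[190:270,270:365],(326,275),interpolation=3)
c=cv2.resize(s[140:210,330:410],(314,275),interpolation=3)
o=np.zeros((600,800,3),np.uint8);o[:324]=a;o[324:599,:326]=b;o[324:599,400:714]=c
o=np.clip(o.astype(float)*1.5,0,255).astype(np.uint8)
cv2.imwrite("pics/crop0.png",o)
```

```text
(no output)
```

View pics/crop0.png

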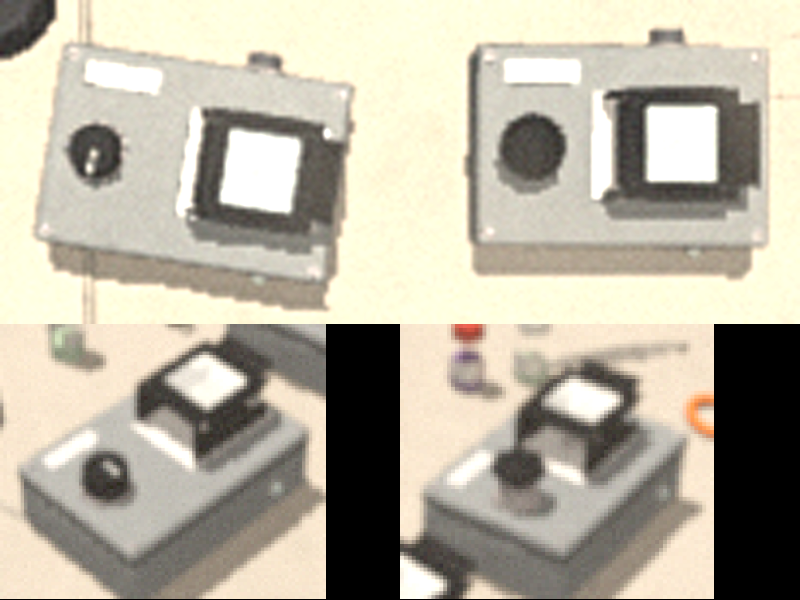

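The right-hand box is the laser box: a tall mushroom at crop (533,147), with the lip's edge on the right at about (762,145). The left-hand box has the knob with a pointer mark. Next I'll compute poses.

Create h.py:
```python
import numpy as np,cv2
from plant import r, camrig, probe_bus, job
from scipy.spatial.transform import Rotation as R
def ray(n,uv):
    p=camrig.camera_params(n);M=cv2.Rodrigues(p['rvec'])[0]
    K=np.array([[p['fx'],0,p['cx']],[0,p['fy'],p['cy']],[0,0,1]])
    x=cv2.undistortPoints(np.array([[uv]],float),K,np.array([p['k1'],0,0,0.]))[0,0]
    d=M.T@np.array([*x,1]);return -M.T@p['tvec'],d/np.linalg.norm(d)
def onz(n,uv,z):
    c,d=ray(n,uv);return c+d*(z-c[2])/d[2]
def tri(a,b):
    A=np.zeros((3,3));y=np.zeros(3)
    for c,d in(ray("top",a),ray("scene",b)):
        P=np.eye(3)-np.outer(d,d);A+=P;y+=P@c
    return np.linalg.solve(A,y)
ct=lambda u,v:(260+(u+.5)/4.324-.5,175+(v+.5)/4.32-.5)
cs=lambda u,v:(330+(u-400+.5)/3.925-.5,140+(v-324+.5)/3.929-.5)
cl=lambda u,v:(270+(u+.5)/3.432-.5,190+(v-324+.5)/3.4375-.5)
```

Run:
```python
from h import *
np.set_printoptions(precision=4,suppress=True)
C=[onz("top",ct(*q),.056) for q in((478,45),(768,45),(767,243),(474,243))]
print("corners",*C,sep="\n");print("ctr",np.mean(C,0))
print("button",onz("top",ct(533,147),.089),tri(ct(533,147),cs(519,467)))
for q in((760,103),(761,187)):print("lip",onz("top",ct(*q),.092))
print("lip tri far", tri(ct(760,103),cs(637,374)))
for q in((645,104),(719,104),(719,181),(645,181)):print("label",onz("top",ct(*q),.095))
for q in((592,90),(592,198)):print("base",onz("top",ct(*q),.058))
print("label c",tri(ct(682,143),cs(580,400)))
C=[onz("top",ct(*q),.056) for q in((68,45),(352,85),(328,280),(37,236))]
print("pump",*C,sep="\n");print(np.mean(C,0))
```

```text
corners
[ 0.6049 -0.2927  0.056 ]
[ 0.6023 -0.4515  0.056 ]
[ 0.4943 -0.4478  0.056 ]
[ 0.4974 -0.2881  0.056 ]
ctr [ 0.5497 -0.37    0.056 ]
button [ 0.5478 -0.3166  0.089 ] [ 0.5481 -0.3177  0.0813]
lip [ 0.5688 -0.4369  0.092 ]
lip [ 0.5245 -0.4361  0.092 ]
lip tri far [ 0.5541 -0.4479  0.0807]
label [ 0.5691 -0.3753  0.095 ]
label [ 0.5685 -0.4144  0.095 ]
label [ 0.528  -0.4132  0.095 ]
label [ 0.5287 -0.3742  0.095 ]
base [ 0.5792 -0.354   0.058 ]
base [ 0.5205 -0.3525  0.058 ]
label c [ 0.5489 -0.3952  0.0895]
pump
[ 0.6087 -0.0699  0.056 ]
[ 0.5843 -0.2237  0.056 ]
[ 0.4788 -0.2086  0.056 ]
[ 0.5054 -0.0518  0.056 ]
[ 0.5443 -0.1385  0.056 ]
```

Add to h.py:
```python
np.set_printoptions(precision=4,suppress=True)
Y=-0.025;PIV=np.array([.5495,-.3905,.061])
def frame(tilt,yaw=Y):   # tool z tilted 'tilt' rad from down toward box +y, tool y along box +x
    z=np.array([0,np.sin(tilt),-np.cos(tilt)]);y=np.array([1.,0,0])
    return R.from_euler('z',yaw)*R.from_matrix(np.c_[np.cross(y,z),y,z])
def go(pos,tilt):
    s=probe_bus.get_state();T=R.from_quat(s['eef_rot']);
    print("shift",T.inv().apply(np.array(pos)-s['tool_pos']),"rv",(T.inv()*frame(tilt)).as_rotvec())
```

```bash
python3 -c "
from h import *
go([.55,-.50,.17],np.pi/4)"
```

```text
shift [ 0.4057 -0.0014  0.0679] rv [ 0.5036  0.6704 -1.2196]
```

The rows are not in the units I measure in: shifts go in shares of 600 mm and turns go in shares of pi rad. I convert before sending: 0.406 m is 0.6767, 0.068 m is 0.1133, -1.22 rad is -0.3883.

Call:
steer_hand(segments=[[[0,0.6767,-0.0017,0.0667,0.1604,0.2133,-0.3883],[0,0.6767,-0.0017,0.0667,0.1604,0.2133,-0.3883],[0,0.6767,-0.0017,0.0667,0.1604,0.2133,-0.3883],[0,0.6767,-0.0017,0.0667,0.1604,0.2133,-0.3883],[0,0.6767,-0.0017,0.1133,0.1604,0.2133,-0.3883],[0,0.6767,-0.0017,0.1133,0.1604,0.2133,-0.3883],[0,0.6767,-0.0017,0.1133,0.1604,0.2133,-0.3883],[0,0.6767,-0.0017,0.1133,0.1604,0.2133,-0.3883],[0,0.6767,-0.0017,0.1133,0.1604,0.2133,-0.3883],[0,0.6767,-0.0017,0.1133,0.1604,0.2133,-0.3883]]], grip_force=3)

```text
clock: 1.1
tool_pos: [0.5535, -0.4977, 0.1638]
eef_rot: [0.69, 0.619, 0.271, -0.259]
contact_force: [-0.5, -1.8, -1.6]
opening: 0.116
finger_force: 0.0
```

```bash
python3 -c "
from h import *
go([.55,-.50,.17],np.pi/4);s=probe_bus.get_state();print(s['q'],s['contact_force'])"
```

```text
shift [ 0.0023 -0.0034 -0.0062] rv [ 0.0364  0.0156 -0.0674]
[ 0.9231  1.417  -0.4255  0.2448 -0.177   2.0055  0.6   ] [-0.4993 -1.7877 -1.6298]
```

```bash
python3 -c "
from h import *
go([.548,-.468,.105],np.pi/4);go([.548,-.468,.076],np.pi/4)"
```

```text
shift [-0.0202 -0.0071  0.0626] rv [ 0.0364  0.0156 -0.0674]
shift [-0.0404 -0.0065  0.0834] rv [ 0.0364  0.0156 -0.0674]
```

To row units: 0.083 m is 0.1383, 0.062 m is 0.1033, -0.067 rad is -0.0213.

Call:
steer_hand(segments=[[[0,-0.0167,-0.0067,0.05,0.0115,0.0051,-0.0213],[0,-0.0333,-0.0117,0.1033,0.0115,0.0051,-0.0213],[0,-0.0333,-0.0117,0.1033,0.0115,0.0051,-0.0213],[0,-0.0667,-0.01,0.1383,0.0115,0.0051,-0.0213],[0,-0.0667,-0.01,0.1383,0.0115,0.0051,-0.0213],[0,-0.0667,-0.01,0.1383,0.0115,0.0051,-0.0213]]])

```text
clock: 1.7
tool_pos: [0.5443, -0.4758, 0.0791]
eef_rot: [0.668, 0.642, 0.269, -0.264]
contact_force: [0.2, 0.5, 0.7]
opening: 0.004
finger_force: 0.0
```

Run:
```python
from h import *
s=probe_bus.get_state();print(s['q']);go([.548,-.468,.076],np.pi/4);go([.548,-.445,.076],np.pi/4)
a=camrig.snapshot("top")[165:255,350:480,::-1];b=camrig.snapshot("scene")[120:225,320:460,::-1]
o=np.vstack([cv2.resize(a,(433,300),interpolation=3),cv2.resize(b,(433,300),interpolation=3)])
cv2.imwrite("pics/p1.png",np.clip(o*1.5,0,255))
```

```text
[ 0.9383  1.4384 -0.4152  0.4585 -0.1397  1.8119  0.7247]
shift [0.0036 0.0034 0.0077] rv [ 0.0036  0.0136 -0.0139]
shift [0.0201 0.0026 0.0238] rv [ 0.0036  0.0136 -0.0139][ WARN:0@1.029] global loadsave.cpp:1063 imwrite_ Unsupported depth image for selected encoder is fallbacked to CV_8U.
```

View pics/p1.png

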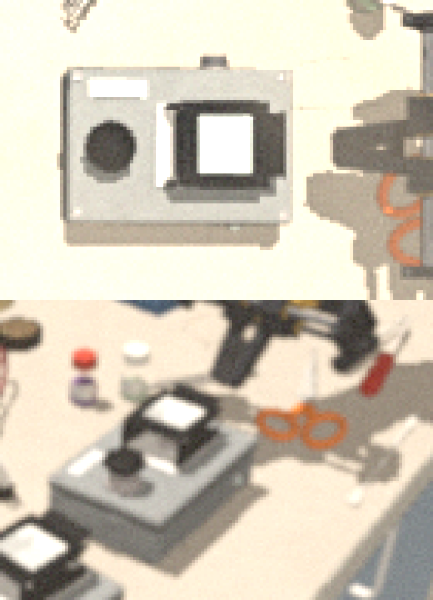

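The tip is at crop (333,148), level with the lip edge at (287,145) and about 30 mm to its right. That agrees with the arm's own pose.

Run:
```python
from h import *
print(probe_bus.get_state()['tool_pos'])
for y,z in((-.437,.075),(-.430,.090),(-.425,.1),(-.422,.078),(-.410,.075),(-.396,.075)):go([.5485,y,z],np.pi/4)
```

```text
[ 0.5446 -0.4761  0.08  ]
shift [0.0247 0.0024 0.0309] rv [ 0.0044  0.0151 -0.0129]
shift [0.0402 0.0021 0.025 ] rv [ 0.0044  0.0151 -0.0129]
shift [0.0507 0.0018 0.0213] rv [ 0.0044  0.0151 -0.0129]
shift [0.0375 0.0019 0.0392] rv [ 0.0044  0.0151 -0.0129]
shift [0.044  0.0014 0.0497] rv [ 0.0044  0.0151 -0.0129]
shift [0.0541 0.0009 0.0594] rv [ 0.0044  0.0151 -0.0129]
```

To row units: 0.04 m is 0.0667, 0.032 m is 0.0533, 0.015 rad is 0.0048.

Call:
steer_hand(segments=[[[0,0.02,0.0033,0.025,0.0013,0.0048,-0.0041],[0,0.0417,0.0033,0.0517,0.0013,0.0048,-0.0041],[0,0.0417,0.0033,0.0517,0.0013,0.0048,-0.0041],[0,0.0533,0.0033,0.0467,0.0013,0.0048,-0.0041],[0,0.0667,0.0033,0.0417,0.0013,0.0048,-0.0041],[0,0.0667,0.0033,0.0417,0.0013,0.0048,-0.0041],[0,0.0667,0.0033,0.0417,0.0013,0.0048,-0.0041]]])

```text
clock: 2.5
tool_pos: [0.5479, -0.4308, 0.0885]
eef_rot: [0.662, 0.645, 0.273, -0.267]
contact_force: [0.7, -3.8, -0.3]
opening: 0.004
finger_force: 1.7
```

Run:
```python
from h import *
a=camrig.snapshot("top")[165:255,350:480,::-1];b=camrig.snapshot("scene")[120:225,320:460,::-1]
s=probe_bus.get_state();print(s['tool_pos'],s['contact_force'])
o=np.vstack([cv2.resize(a,(433,300),interpolation=3),cv2.resize(b,(433,300),interpolation=3)])
cv2.imwrite("pics/p2.png",np.clip(o*1.5,0,255).astype(np.uint8))
for y,z in((-.425,.1),(-.422,.078),(-.410,.075),(-.396,.075)):go([.5485,y,z],np.pi/4)
```

```text
[ 0.5477 -0.4299  0.0877] [ 0.3468 -5.0714 -1.4671]
shift [ 0.0122  0.0007 -0.0052] rv [-0.0012 -0.0004 -0.0016]
shift [-0.0012  0.0007  0.0125] rv [-0.0012 -0.0004 -0.0016]
shift [0.0051 0.0004 0.0231] rv [-0.0012 -0.0004 -0.0016]
shift [0.015 0.    0.033] rv [-0.0012 -0.0004 -0.0016]
```

View pics/p2.png

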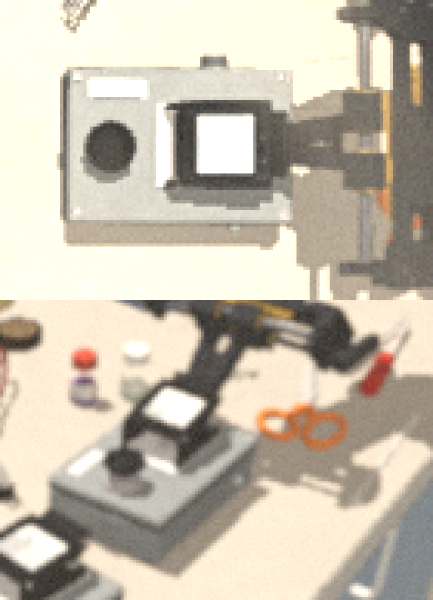

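The finger is under the lip and the cover has risen slightly: the label now spans crop 195–254, and the reaction is 5 N. Continuing up and in.

To row units: 0.012 m is 0.02, 0.006 m is 0.01.

Call:
steer_hand(segments=[[[0,0.01,0.0008,-0.0033,0,0,0],[0,0.02,0.0008,-0.0083,0,0,0],[0,0.02,0.0008,-0.0083,0,0,0],[0,0.02,0.0008,-0.0083,0,0,0]]])

```text
clock: 3.0
tool_pos: [0.5483, -0.4234, 0.1001]
eef_rot: [0.661, 0.645, 0.274, -0.269]
contact_force: [-0.2, -3.0, -0.1]
opening: 0.003
finger_force: 1.1
```

Run:
```python
from h import *
a=camrig.snapshot("top")[165:255,350:480,::-1];b=camrig.snapshot("scene")[120:225,320:460,::-1]
s=probe_bus.get_state();print(s['tool_pos'],s['contact_force'])
o=np.vstack([cv2.resize(a,(433,300),interpolation=3),cv2.resize(b,(433,300),interpolation=3)])
cv2.imwrite("pics/p3.png",np.clip(o*1.5,0,255).astype(np.uint8))
for y,z in((-.422,.078),(-.415,.075),(-.405,.075),(-.396,.075)):go([.5485,y,z],np.pi/4)
```

```text
[ 0.5483 -0.4236  0.0997] [ 0.0193 -2.1877 -0.0357]
shift [-0.0143  0.0003  0.0165] rv [-0.0029 -0.0027 -0.0009]
shift [-0.0115  0.0001  0.0235] rv [-0.0029 -0.0027 -0.0009]
shift [-0.0044 -0.0001  0.0306] rv [-0.0029 -0.0027 -0.0009]
shift [ 0.0019 -0.0003  0.037 ] rv [-0.0029 -0.0027 -0.0009]
```

View pics/p3.png

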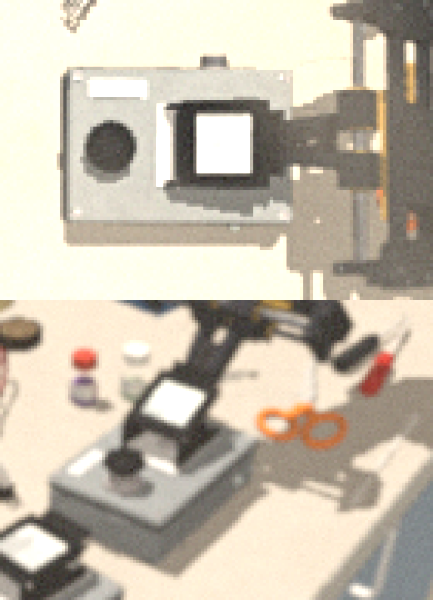

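The cover is plainly open, about 0.5 rad, and rides on the finger (scene crop (175,400)). I'll lower the tip beside the toggle, then push left.

To row units: 0.03 m is 0.05, 0.027 m is 0.045.

Call:
steer_hand(segments=[[[0,-0.0117,0,0.0133,0,0,0],[0,-0.0217,0,0.03,0,0,0],[0,-0.02,0,0.0383,0,0,0],[0,-0.0133,0,0.045,0,0,0],[0,-0.0083,0,0.05,0,0,0],[0,-0.0083,0,0.05,0,0,0]]])

```text
clock: 3.7
tool_pos: [0.548, -0.4061, 0.0743]
eef_rot: [0.661, 0.645, 0.273, -0.269]
contact_force: [-0.2, -4.6, -2.2]
opening: -0.0
finger_force: 2.5
```

Run:
```python
from h import *
for y,z in((-.400,.075),(-.396,.075),(-.39,.075)):go([.5485,y,z],np.pi/4)
```

```text
shift [0.0047 0.0004 0.0038] rv [-0.0039 -0.0014 -0.0018]
shift [0.0076 0.0003 0.0067] rv [-0.0039 -0.0014 -0.0018]
shift [0.0118 0.0002 0.0109] rv [-0.0039 -0.0014 -0.0018]
```

To row units: 0.007 m is 0.0117, 0.005 m is 0.0083.

Call:
steer_hand(segments=[[[0,0.005,0,0.005,0,0,0],[0,0.0083,0,0.0083,0,0,0],[0,0.0117,0,0.0117,0,0,0],[0,0.0117,0,0.0117,0,0,0]]])

```text
clock: 4.1
tool_pos: [0.5488, -0.3952, 0.0752]
eef_rot: [0.661, 0.645, 0.274, -0.27]
contact_force: [-0.4, -3.1, -0.5]
opening: 0.003
finger_force: 1.2
```

Call:
steer_hand(segments=[[[0,0.0033,0,0.0033,0,0,0],[0,0.0067,0,0.0067,0,0,0],[0,0.0067,0,0.0067,0,0,0]]])

```text
clock: 4.4
tool_pos: [0.5488, -0.3914, 0.0746]
eef_rot: [0.662, 0.645, 0.273, -0.268]
contact_force: [0.4, -6.1, -1.6]
opening: 0.002
finger_force: 3.2
```

Run:
```python
from h import *
a=camrig.snapshot("top")[165:255,350:480,::-1];b=camrig.snapshot("scene")[120:225,320:460,::-1]
s=probe_bus.get_state();print(s['tool_pos'],s['contact_force'])
o=np.vstack([cv2.resize(a,(433,300),interpolation=3),cv2.resize(b,(433,300),interpolation=3)])
cv2.imwrite("pics/p4.png",np.clip(o*1.5,0,255).astype(np.uint8))
```

```text
[ 0.5488 -0.3914  0.0746] [ 0.6093 -6.8288 -0.7811]
```

View pics/p4.png

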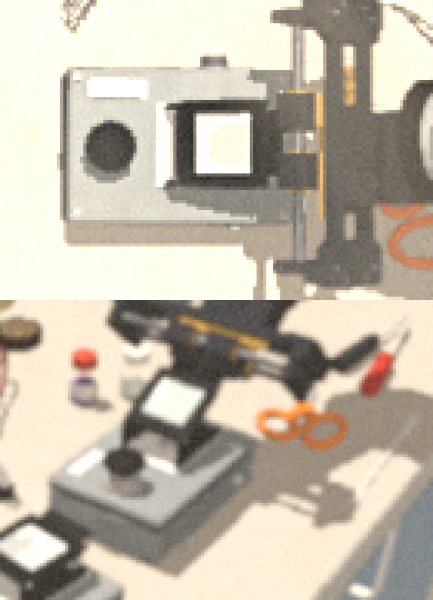

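The cover is still held up on the finger. Force fell and then rose, which fits a toggle snapped over and resting on its stop. A small probe should confirm it.

To row units: 0.001 m is 0.0017.

Call:
steer_hand(segments=[[[0,0.0017,0,0.0017,0,0,0],[0,0.0017,0,0.0017,0,0,0]]])

```text
clock: 4.7
tool_pos: [0.5488, -0.3913, 0.0746]
eef_rot: [0.662, 0.645, 0.273, -0.267]
contact_force: [-0.2, -8.4, -1.3]
opening: 0.005
finger_force: 4.0
```

Call:
steer_hand(segments=[[[0,-0.0025,0,-0.0025,0,0,0],[0,-0.005,0,-0.005,0,0,0],[0,-0.005,0,-0.005,0,0,0]]])

```text
clock: 5.0
tool_pos: [0.5487, -0.3925, 0.0748]
eef_rot: [0.661, 0.645, 0.274, -0.27]
contact_force: [-0.7, -2.3, -1.0]
opening: 0.004
finger_force: 1.1
```

Call:
steer_hand(segments=[[[0,-0.0033,0,-0.0033,0,0,0],[0,-0.0033,0,-0.0033,0,0,0]]])

```text
clock: 5.2
tool_pos: [0.5488, -0.3957, 0.075]
eef_rot: [0.661, 0.645, 0.274, -0.27]
contact_force: [-0.2, 0.5, -2.4]
opening: 0.007
finger_force: 0.8
```

There's a stiff stop at y = -0.391, past the pivot, so the toggle is on. I'll back out level so the cover comes down gently on the finger's slope.

To row units: -0.065 m is -0.1083, -0.055 m is -0.0917.

Call:
steer_hand(segments=[[[0,-0.0167,0,-0.0167,0,0,0],[0,-0.0333,0,-0.0333,0,0,0],[0,-0.0467,0,-0.0467,0,0,0],[0,-0.06,0,-0.06,0,0,0],[0,-0.0733,0,-0.0733,0,0,0],[0,-0.0917,0,-0.0917,0,0,0],[0,-0.1083,0,-0.1083,0,0,0],[0,-0.1083,0,-0.1083,0,0,0]]])

```text
clock: 6.0
tool_pos: [0.5467, -0.4887, 0.0739]
eef_rot: [0.661, 0.644, 0.274, -0.268]
contact_force: [1.3, 0.0, 0.4]
opening: 0.007
finger_force: 0.0
```

Run:
```python
from h import *
a=camrig.snapshot("top")[165:255,350:480,::-1];b=camrig.snapshot("scene")[120:225,320:460,::-1]
s=probe_bus.get_state();print(s['tool_pos'],s['contact_force'],s['q'])
o=np.vstack([cv2.resize(a,(433,300),interpolation=3),cv2.resize(b,(433,300),interpolation=3)])
cv2.imwrite("pics/p5.png",np.clip(o*1.5,0,255).astype(np.uint8))
go([.50,-.50,.2],np.pi/8);go([.548,-.3168,.18],0)
```

```text
[ 0.547  -0.4871  0.0745] [ 0.4473  0.774  -0.4368] [ 0.9161  1.5146 -0.4148  0.2635 -0.1461  1.9448  0.7276]
shift [ 0.0792 -0.047  -0.0982] rv [-0.0029 -0.3967  0.0002]
shift [ 0.1948 -0.0032  0.0466] rv [-0.0028 -0.7894  0.0008]
```

View pics/p5.png

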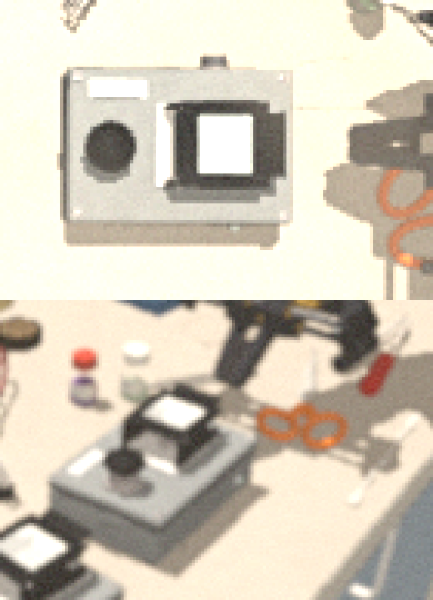

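The cover is shut: the lip is back at crop (285,145), as it was at the start. Next I'll rise, turn upright and go over the button.

To row units: 0.195 m is 0.325, 0.16 m is 0.2667, -0.79 rad is -0.2515.

Call:
steer_hand(segments=[[[0,0.0583,0,-0.0583,0,-0.0414,0],[0,0.1167,0,-0.1167,0,-0.0828,0],[0,0.1667,0,-0.1167,0,-0.1273,0],[0,0.2167,-0.0033,-0.0667,0,-0.1687,0],[0,0.2667,-0.005,0.0167,0,-0.2101,0],[0,0.325,-0.005,0.0783,-0.001,-0.2515,0],[0,0.325,-0.005,0.0783,-0.001,-0.2515,0],[0,0.325,-0.005,0.0783,-0.001,-0.2515,0],[0,0.325,-0.005,0.0783,-0.001,-0.2515,0]]])

```text
clock: 7.0
tool_pos: [0.5473, -0.3163, 0.1809]
eef_rot: [0.715, 0.699, -0.001, 0.001]
contact_force: [-0.4, -1.6, 0.1]
opening: 0.003
finger_force: 0.0
```

```bash
python3 -c "
from h import *
print(probe_bus.get_state()['q']);go([.548,-.3168,.095],0);go([.548,-.3168,.083],0)"
```

```text
[ 0.5426  0.7657 -0.1696  1.601   0.1693  0.7882  0.2768]
shift [-0.0003  0.0007  0.0859] rv [0.0001 0.0028 0.0019]
shift [-0.0002  0.0007  0.0979] rv [0.0001 0.0028 0.0019]
```

To row units: 0.089 m is 0.1483, 0.075 m is 0.125.

Call:
steer_hand(segments=[[[0,0,0.0017,0.0667,0,0,0],[0,0,0.0017,0.125,0,0,0],[0,0,0.0017,0.1483,0,0,0],[0,0,0.0017,0.1483,0,0,0]]])

```text
clock: 7.4
tool_pos: [0.5467, -0.3193, 0.0892]
eef_rot: [0.717, 0.697, -0.002, -0.001]
contact_force: [-1.3, 0.3, 1.7]
opening: 0.005
finger_force: 0.8
```

Call:
steer_hand(segments=[[[0,0,0,0.005,0,0,0],[0,0,0,0.01,0,0,0],[0,0,0,0.0125,0,0,0],[0,0,0,0.0125,0,0,0],[0,0,0,0.0125,0,0,0]]])

```text
clock: 7.9
tool_pos: [0.5497, -0.3184, 0.0844]
eef_rot: [0.716, 0.698, -0.001, 0.002]
contact_force: [1.3, -2.3, 3.9]
opening: 0.004
finger_force: 1.8
```

To row units: 0.002 m is 0.0033, 0.001 m is 0.0017.

Call:
steer_hand(segments=[[[0,0,0,0.0017,0,0,0],[0,0,0,0.0033,0,0,0],[0,0,0,0.0033,0,0,0],[0,0,0,0.0033,0,0,0]]])

```text
clock: 8.3
tool_pos: [0.5498, -0.3182, 0.083]
eef_rot: [0.716, 0.698, -0.001, 0.002]
contact_force: [-1.4, -2.4, 11.3]
opening: 0.0
finger_force: 5.6
```

Call:
steer_hand(segments=[[[0,0,0,0.0025,0,0,0],[0,0,0,0.0025,0,0,0],[0,0,0,0.0025,0,0,0]]])

```text
clock: 8.6
tool_pos: [0.5499, -0.3182, 0.0828]
eef_rot: [0.716, 0.698, -0.001, 0.002]
contact_force: [-4.1, -1.4, 20.4]
opening: 0.007
finger_force: 10.0
```

The button is bottomed out: stiff at z = 0.083 with force above its 4.4 N spring. I'll release it and check.

To row units: -0.2 m is -0.3333, -0.15 m is -0.25.

Call:
steer_hand(segments=[[[0,0,0,-0.0167,0,0,0],[0,0,0,-0.05,0,0,0],[0,0,0,-0.1333,0,0,0],[0,0,0,-0.2167,0,0,0],[0,-0.0833,0,-0.2167,0,0,0],[0,-0.1667,0,-0.2167,0,0,0],[0,-0.25,0,-0.2167,0,0,0],[0,-0.3333,0,-0.2167,0,0,0],[0,-0.3333,0,-0.2167,0,0,0]]])

```text
clock: 9.5
tool_pos: [0.5395, -0.5251, 0.2084]
eef_rot: [0.719, 0.695, -0.004, 0.001]
contact_force: [-0.7, 0.4, 0.4]
opening: 0.006
finger_force: 0.0
```

Run:
```python
from h import *
a=camrig.snapshot("top")[125:275,190:480,::-1];b=camrig.snapshot("scene")[120:340,240:440,::-1]
o=np.zeros((600,800,3));o[:300,:580]=cv2.resize(a,(580,300),interpolation=3);o[300:,:273]=cv2.resize(b,(273,300),interpolation=3)
cv2.imwrite("pics/p6.png",np.clip(o*1.5,0,255).astype(np.uint8))
```

```text
(no output)
```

View pics/p6.png

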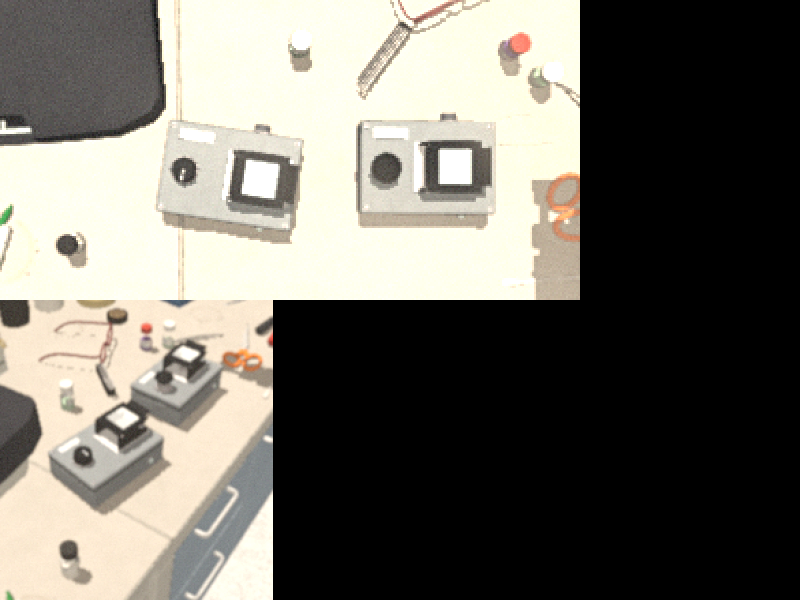

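The laser cover is shut (crop (455,168)), the button is up (385,168), and the pump box, vials and key set look undisturbed. The arm is clear, so I'm handing in.

```bash
python3 -c "
from plant import r, camrig, probe_bus, job
print(job.finish_job())"
```

```text
the job is handed in; nothing more can be done
None
```

I handed the job in at about 9.6 s: cover lifted, toggle flipped, cover dropped shut, then the button pressed fully (about 20 N at the bottom, against its 4.4 N spring) and released. The toggle was hidden, so "on" rests on the hard stop I felt past its pivot, and the last pictures show the pump box, vials and key set undisturbed.

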